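Seat the gloss meter in its corner stop and take a reading

ROBOT

A 6-joint arm with a two-finger parallel gripper is mounted at the origin on the work surface; the furniture and walls round the work are solid. World frame = base frame: x ahead of the robot, y to its left, z up, the work surface at z = 0. Lengths are in m, angles in rad, forces in N, time in s.
With the tool pointing down it reaches from about 0.275 to 0.975 m from the base axis. Payload 8.4 kg.
Tool frame: the origin (TCP) lies where the fingers leave the gripper's body, on its centre line; the fingertips stand 88 mm ahead of it and the grasp point (between the pads) lies 69 mm ahead of it; z points along the fingers, y is the direction in which the jaws open and shut (so a half turn about z gives the same grasp; the last joint's range is limited). The gripper opens to 92 mm and grips with 3 to 60 N. Pads are 20 mm wide; open, the fingers measure 128 mm over their backs; the gripper's body (75 mm by 189 mm) begins 69 mm behind the grasp point.
Start: joints at [1.333, 0.353, 1.633, -0, 1.155, -0.002], TCP at [0.146, 0.608, 0.303] pointing down, gripper open.
Joint ranges: [-2.63, 2.63], [-0.92, 2.1], [0.06, 2.66], [-1.3, 4.44], [0, 2.69], [-3.02, 3.02]. Speed limits (rad/s): [2.22, 2.22, 2.79, 3.14, 3.14, 3.14].

INTERFACE

Orientations are given as a rotation vector (axis times angle).
In Python, from rig import sense, grab_frame, close_job gives the robot as it stands.
- The arm moves only by the tool send_rows, never from a script. Its argument "series" is a list of rows, each a list of 3 entries, a list of its own where there are three numbers: the shift along the tool's x, y, z in mm, then the turn about the tool's z in rad, then the opening, from 0 (shut) to 1 (fully open). In form: [[[dx, dy, dz], yaw, fingers], ...]. A call has 1 to 8 rows; each row shifts and turns the commanded pose from where the row before left it, along the tool's axes as they then stand; what a row does not reach is not made up. A row lasts 1/10 s, in which the tool goes at most 50 mm and 8.59 degrees, less where a joint would pass 70% of its speed; a pose out of reach is approached as far as the arm can. A call with a gripper value outside its range is refused whole. The fingers move at their own pace and stop on an object; the grip force is fixed at half the most. Time passes only in rows, so rows that do not move let the fingers close. It gives the time, the measured TCP pose, the force and the opening at its end, in the units of the state.
- sense(): the state, without advancing time (a new reading comes with each control period).
- grab_frame(name): name is "scene" or "top" or "wrist"; returns a dict with "frame" (480x640x3 uint8, red, green, blue), "fovy" (degrees; the focal length in pixels is half the picture's height over the tangent of half this angle, whatever the lens; pixels are square), "cx", "cy" (the principal point, pixels), "T" (4x4, takes a point from camera to world coordinates). Camera axes: x right, y up, looking along -z (the intrinsics and any distortion apply to the point x, -y, -z); pixel columns grow to the right and rows downward; lengths in m; the calibration is good to about 2 mm. A picture is of the moment at which its call begins. There is no depth.
- close_job(): hands the job in, once; it reports no verdict.
The state is a dict: "time": time; "joint_pos": joint angles; "joint_velocities": joint speeds; "tau": joint torques, N m; "tool_pos": TCP position; "orientation": TCP orientation; "force": force on the tool from outside, world axes, zero at the start; "moment": the same for the moment, N m; "width": finger opening in m.
Only numpy, scipy, OpenCV 4.12 (cv2) and the standard library are available. Lean on these libraries where they do the work, as an engineer would, in place of code of your own. Each camera call takes 0.05 s, during which the arm holds its last target.

TASK

Push the blue gloss meter along the worktop with your fingertips, never lifting or tipping it, until it sits fully home in the aluminium corner stop: its long side flush against the long bar and its left end against the short bar. Then press the silver key on top of the meter down with a fingertip to take a reading, let the key come up again, and leave the meter home and the other things undisturbed.

Things in the scene. Friction and masses are not known exactly. Their poses are not given: they have to be found in the camera images.
- gloss_meter: Blue and grey hand gloss meter, loose, standing on its base; 48 mm (its x) by 148 mm (its y), 80 mm high, about 0.4 kg, block-shaped with upright sides (the lower 36 mm have the full 48 x 148 mm footprint). Origin: centre of its underside, on the worktop. Its y axis runs along its length, z up. It slides on the worktop under a few newtons.
- gloss_meter_key (a joint): Silver key of the gloss meter, about 22 x 20 mm: 0 = up, 0.0012 m = fully down, which takes about 5 N. A spring brings it back up.
- key_top (a point): Centre of the top face of the silver key when it is up, 80 mm above the meter's underside, on the meter's middle line and 11 mm from the meter's centre towards its -y end. The key stands about 3 mm proud of the housing around it.
- corner_stop: Fixed aluminium L of two bars, each 20 mm wide, 18 mm high, with dark screw heads; a black test card lies flush in the corner. Origin: the inner corner where the bars' inner faces meet, at worktop height. The long bar's inner face is its plane x = 0, from y = 0 to -0.200 m (the bar lies beyond, away from the robot); the short bar's is its plane y = 0, from x = 0 to -0.070 m (bar to the robot's left).
- home (a point): Where the gloss meter's origin lies when it is fully home: 24 mm from the long bar's inner face, 74 mm from the short bar's inner face, at worktop height. Axes as those of the corner stop (+x towards the long bar, +y towards the short bar); the meter's axes are then parallel to them.
- pot_white: Bystander: sample pot with a white lid, loose, 63 mm across, 55 mm high; origin at the centre of its underside.
- pot_blue: Bystander: sample pot with a blue lid, loose, 63 mm across, 55 mm high; origin at the centre of its underside.
- brass_weight: Bystander: brass knob weight, loose, 38 mm across, 32 mm high; origin at the centre of its underside.
- applicator: Bystander: grey metal film applicator, loose, 44 (x) x 100 (y) x 30 mm; origin at the centre of its underside.
- tile_holder: Bystander: flat dark calibration tile holder, loose, 52 (x) x 122 (y) x 13 mm; origin at the centre of its underside.
There are look-alikes about, which are no part of the job. Of the things that look like the gloss_meter, take the one that is farthest to the robot's left at the start.

How it is judged:
By the outcome, as a careful person would: the job done as asked, in the order asked, and still so for the second after the job is handed in, with the robot touching nothing.
It also fails if it takes over 54 s, if anything falls off the work surface, if the arm or the gripper's body presses on something with over 40 N, if the wrist force passes 120 N, or if a joint passes its speed limit or range.

## Working session

There is one attempt and no reset: what is moved stays moved. The work goes in short steps, Python scripts to look and compute and a tool call to move; the robot and the scene stay as the last step left them, time stands still between calls to the robot, and variables do not carry over. Pictures are saved under pics/ and viewed, and the job is handed in when it is done.

Besides the shell and the picture viewer there is one more tool, called after ">>>" by a JSON object that holds its "name" and its "arguments", one argument or row to a line. send_rows: Moves the arm, as the interface text tells. Its arguments: {"type":"object","properties":{"series":{"type":"array","items":{"type":"array"}}},"required":["series"]}

```bash
ls; mkdir -p pics; python3 - <<'E'
from rig import *
import cv2,numpy as np
s=sense();print({k:np.round(v,4).tolist() for k,v in s.items()})
for n in ["scene","top"]:
    f=grab_frame(n);cv2.imwrite(f"pics/{n}0.png",f["frame"][:,:,::-1]);print(n,f["fovy"],f["cx"],f["cy"],np.round(f["T"],4).tolist(),f.keys())
E
```

```text
pics
{'time': 0.0, 'joint_pos': [1.3326, 0.3537, 1.6341, -0.0, 1.1552, -0.0024], 'joint_velocities': [0.001, -0.0005, 0.0002, 0.0009, 0.0013, 0.0012], 'tau': [-0.0022, -59.3823, -33.4227, 0.0693, 0.0234, -0.0001], 'tool_pos': [0.1459, 0.6074, 0.302], 'orientation': [-0.3695, -3.1196, 0.0021], 'force': [-0.4139, -0.196, 0.3592], 'moment': [-0.0262, -0.0088, 0.0173], 'width': 0.0918}
scene 49.33950713610918 314.79565957958926 237.98572268825097 [[0.7228, 0.43, -0.541, 0.0001], [-0.691, 0.4615, -0.5564, -0.7077], [0.0104, 0.776, 0.6307, 0.7584], [0.0, 0.0, 0.0, 1.0]] dict_keys(['frame', 'fovy', 'cx', 'cy', 'T'])
top 49.51900998611345 322.49601668251324 245.64959818354404 [[-0.037, 0.9745, -0.2214, 0.2961], [-0.9993, -0.0364, 0.0067, -0.1089], [-0.0016, 0.2215, 0.9752, 1.2468], [0.0, 0.0, 0.0, 1.0]] dict_keys(['frame', 'fovy', 'cx', 'cy', 'T'])
```

View pics/scene0.png

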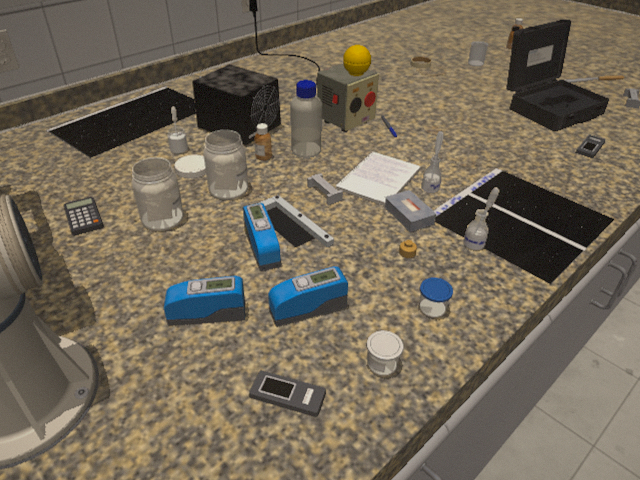

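View pics/top0.png

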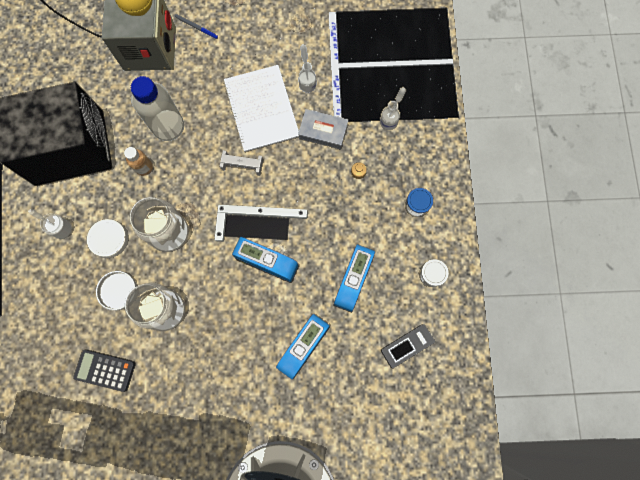

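The blue meter to take is the leftmost one, at about (265,258) in the top view. Its display end points left, and the corner stop is at (222..307, 205..240). I'll zoom in to measure it.

```bash
cat > h.py <<'E'
import cv2,numpy as np
from rig import *
def ray(f,u,v):
    h=f["frame"].shape[0];fl=h/2/np.tan(np.radians(f["fovy"])/2)
    d=np.array([(u-f["cx"])/fl,-(v-f["cy"])/fl,-1]);return f["T"][:3,3],f["T"][:3,:3]@d
def w(f,u,v,z):
    o,d=ray(f,u,v);return (o+d*(z-o[2])/d[2])[:2]
def px(f,P):
    h=f["frame"].shape[0];fl=h/2/np.tan(np.radians(f["fovy"])/2)
    P=np.atleast_2d(P);c=(P-f["T"][:3,3])@f["T"][:3,:3]
    return np.c_[f["cx"]+fl*c[:,0]/-c[:,2],f["cy"]-fl*c[:,1]/-c[:,2]]
def crop(f,x0,y0,x1,y1,k,name,polys=[]):
    im=np.ascontiguousarray(f["frame"][y0:y1,x0:x1,::-1]);im=cv2.resize(im,None,fx=k,fy=k,interpolation=cv2.INTER_CUBIC)
    for P in polys:
        q=(px(f,P)-[x0,y0]+.5)*k-.5
        cv2.polylines(im,[np.round(q).astype(int)],True,(0,0,255),1)
    cv2.imwrite("pics/"+name,im)
E
python3 - <<'E'
from h import *
f=grab_frame("top");crop(f,205,195,325,285,6,"top1.png")
f=grab_frame("scene");crop(f,220,185,350,280,6,"sc1.png")
E
```

```text
(no output)
```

View pics/top1.png

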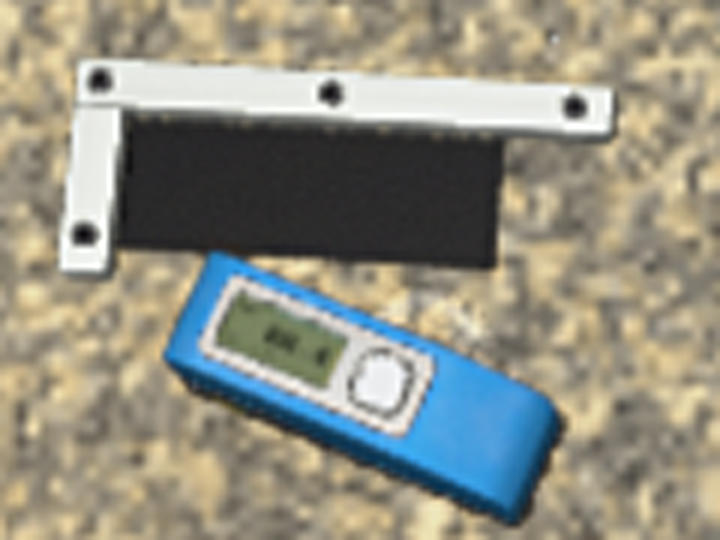

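View pics/sc1.png

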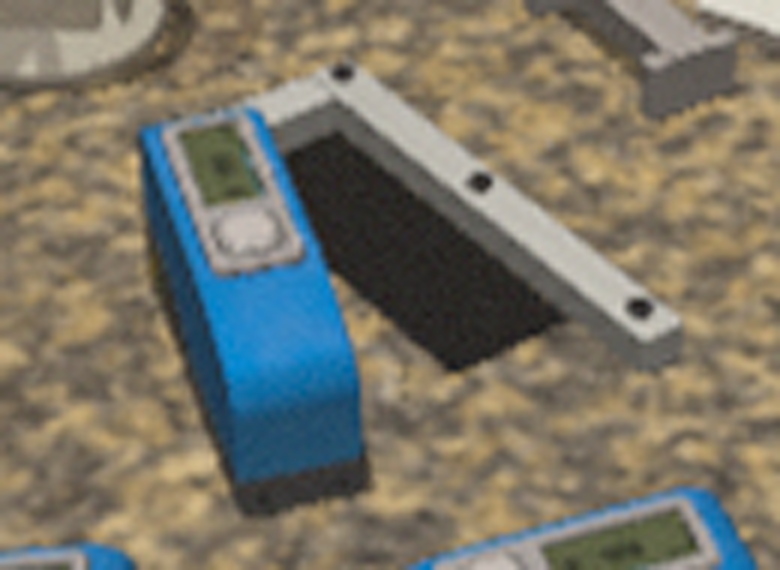

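```bash
cat >> h.py <<'E'
def R(a): return np.array([[np.cos(a),-np.sin(a)],[np.sin(a),np.cos(a)]])
def rect(p,a,x0,x1,y0,y1,z):
    q=np.array([[x0,y0],[x1,y0],[x1,y1],[x0,y1]])@R(a).T+p[:2];return np.c_[q,[z]*4]
E
python3 - <<'E'
from h import *
from scipy.optimize import least_squares as ls
t=grab_frame("top");s=grab_frame("scene")
U=lambda f,c,x0,y0:w(f,(c[0]+.5)/6-.5+x0,(c[1]+.5)/6-.5+y0,c[2])
T=lambda *c:U(t,c,205,195); S=lambda *c:U(s,c,220,185)
obs=[((.02,.02),T(80,60,.018)),((.02,-.2),T(614,88,.018)),((0,-.2),T(613,134,.018)),((-.07,.02),T(60,268,.018)),((-.07,0),T(108,271,.018)),
((0,-.2),S(645,345,.018)),((.02,-.2),S(682,325,.018))]
r=ls(lambda p:np.concatenate([R(p[2])@m+p[:2]-o for m,o in obs]),[.5,0,0])
print("stop",r.x,np.round(r.fun.reshape(-1,2)*1000,1).tolist())
kt=T(381,382,.08);ks=S(248,230,.08);print("key",kt,ks)
bs=[S(245,515,0),S(368,487,0)];print("base end",bs,np.linalg.norm(bs[0]-bs[1]))
m=[((0,-.011),kt),((0,-.011),ks),((-.024,-.074),bs[0]),((.024,-.074),bs[1])]
g=ls(lambda p:np.concatenate([R(p[2])@q+p[:2]-o for q,o in m]),[.4,0,-.3])
print("meter",g.x,np.round(g.fun.reshape(-1,2)*1000,1).tolist())
c=r.x;P=[rect(c,c[2],0,.02,-.2,.02,.018),rect(c,c[2],-.07,0,0,.02,.018),rect(g.x,g.x[2],-.024,.024,-.074,.074,0),rect(g.x,g.x[2],-.024,.024,-.074,.074,.036),rect(g.x,g.x[2],-.01,.01,-.022,0,.08)]
crop(t,205,195,325,285,6,"top2.png",P);crop(s,220,185,350,280,6,"sc2.png",P)
h=R(c[2])@[-.024,-.074]+c[:2];print("home",h)
E
```

```text
stop [ 0.6676146   0.1172373  -0.10529116] [[1.1, -1.6], [-1.8, -1.4], [-2.1, -0.3], [-0.7, 0.4], [-0.8, -0.0], [1.4, 2.0], [2.9, 1.0]]
key [0.53611882 0.00859728] [0.53313071 0.00584451]
base end [array([ 0.4897876 , -0.03882857]), array([ 0.53143406, -0.05745167])] 0.045620692468528214
meter [ 0.53962822  0.01848773 -0.41178446] [[-0.9, -0.2], [2.1, 2.6], [-1.8, -0.9], [0.6, -1.5]]
home [0.63597036 0.04616943]
```

View pics/top2.png

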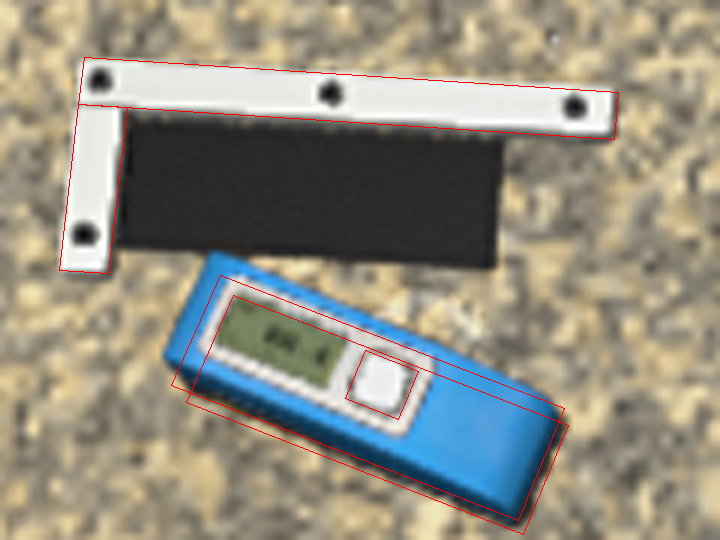

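View pics/sc2.png

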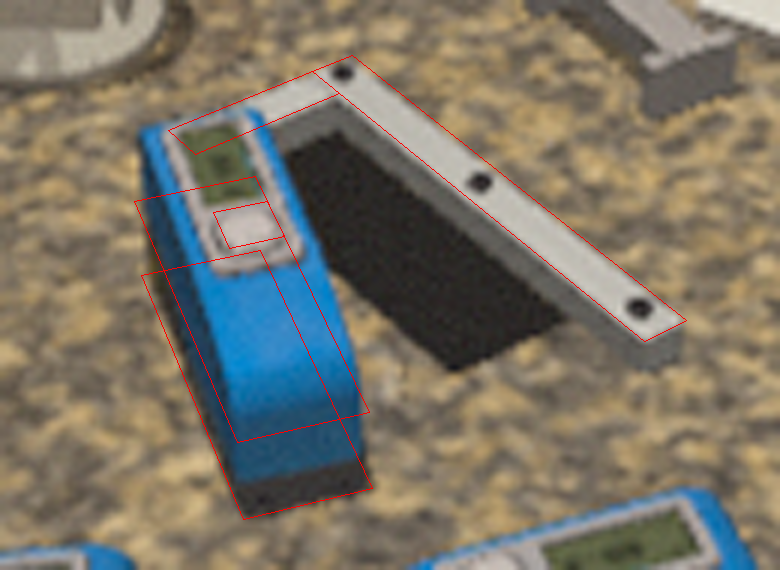

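Both models overlay to within about 2–3 mm. Next I'll check clearance to the jars and the other meters along the push path.

```bash
python3 - <<'E'
from h import *
t=grab_frame("top")
m=np.array([.5396,.0185]);a=-.412
for n,u,v,z in [("m2 top-right",329,318,.07),("m2 base left",291,376,0),("m2 left upper",280,366,.03),("m2 right-bot",320,338,.03),("m3 bottomleft",338,307,.0),("m3 top",375,250,.08)]: print(n,w(t,u,v,z))
s=grab_frame("scene")
for n,u,v in [("jar1 base",162,222),("jar2 base",228,192),("applic",310,185)]: print(n,w(s,u,v,0))
for n,u,v in [("jar1 base top",162,325),("jar2",168,245)]: print(n,w(t,u,v,0))
P=[]
tc=m+R(a)@[-.06,0]
for sg in(-1,1): P.append(rect(tc,a,-.01,.01,sg*.046,sg*.064,.015))
P.append(rect(tc,a,-.0375,.0375,-.0945,.0945,.103))
hc=R(-.105)@[-.024-.034,-.074]+[.6676,.1172]
P.append(rect(hc,-.105,-.0375,.0375,-.0945,.0945,.103))
crop(t,120,180,400,390,2.8,"plan.png",P);crop(s,120,110,400,320,2.8,"plans.png",P);print(tc,hc)
E
```

```text
m2 top-right [ 0.39605334 -0.12536566]
m2 base left [ 0.27133996 -0.03273105]
m2 left upper [ 0.29496501 -0.01003649]
m2 right-bot [ 0.35443175 -0.1033739 ]
m3 bottomleft [ 0.42734472 -0.14890816]
m3 top [ 0.54627095 -0.23687243]
jar1 base [0.42622709 0.25285034]
jar2 base [0.61680025 0.2492273 ]
applic [0.79395335 0.12960346]
jar1 base top [0.40021723 0.27079793]
jar2 [0.59499615 0.26214941]
[0.48462069 0.04252657] [0.6021637  0.04968637]
```

View pics/plan.png

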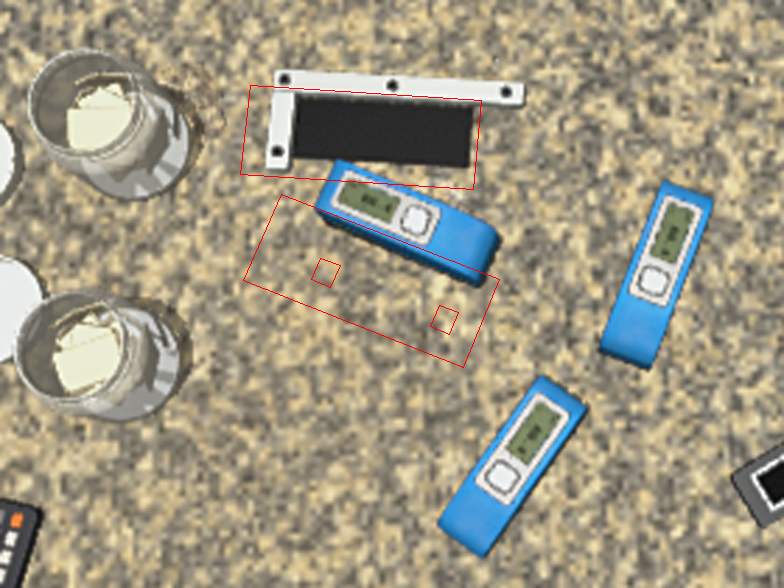

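View pics/plans.png

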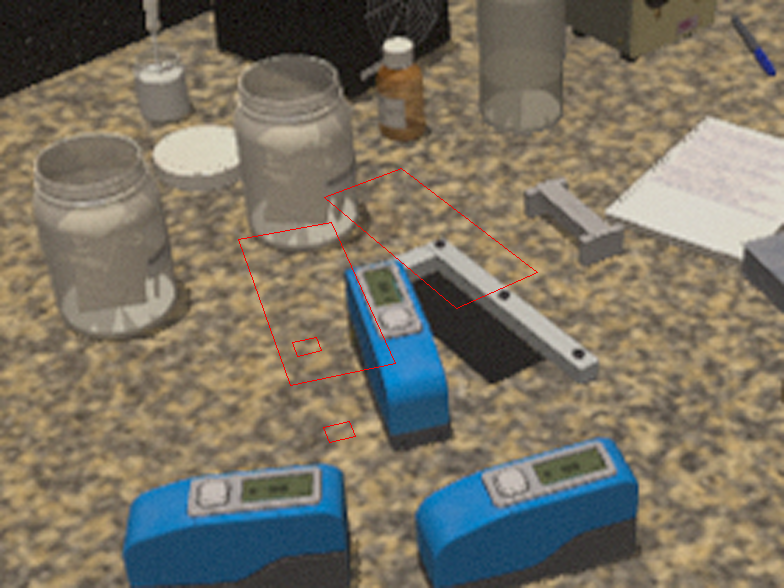

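Clear path: the jars' nearest edge is at y≈0.21 and the gripper body reaches only y≈0.145. Moving high to behind the meter.

>>> {"name": "send_rows", "arguments": {
  "series": [
    [[-30,-30,0],0,1],
    [[-33,-33,0],0,1],
    [[-33,-34,0],0,1],
    [[-33,-34,0],0,1],
    [[-33,-34,0],0,1],
    [[-33,-34,0],0,1],
    [[-33,-34,0],0,1],
    [[-33,-34,0],0,1]
  ]
}}

```text
time: 1.2
tool_pos: [0.338, 0.2855, 0.303]
orientation: [0.369, 3.119, 0.001]
force: [-0.7, -0.0, 1.3]
width: 0.0917
```

>>> {"name": "send_rows", "arguments": {
  "series": [
    [[-33,-34,0],0,1],
    [[-33,-34,0],0,1],
    [[-33,-34,0],0,1],
    [[-33,-34,0],0,1],
    [[-33,-34,0],0,1],
    [[-33,-34,0],0.09,1],
    [[0,0,0],0.085,1],
    [[0,0,0],0,1]
  ]
}}

```text
time: 2.0
tool_pos: [0.4826, 0.0413, 0.3026]
orientation: [-0.647, -3.074, -0.0]
force: [-0.1, 0.9, 0.0]
width: 0.0914
```

```bash
cat >> h.py <<'E'
from scipy.spatial.transform import Rotation as Ro
def st():
    s=sense();M=Ro.from_rotvec(s["orientation"]).as_matrix()
    psi=np.arctan2(-M[1,0],-M[0,0])
    print("t",round(s["time"],2),"p",np.round(s["tool_pos"],4),"psi",round(psi,4),"zax",np.round(M[:,2],4),"F",np.round(s["force"],2),"w",round(float(s["width"]),4))
    return s,M
def to(x,y,z):
    s,M=st();print("tool shift mm",np.round(M.T@(np.array([x,y,z])-s["tool_pos"])*1000,1))
E
python3 - <<'E'
from h import *
to(.4846,.0425,.3)
t=grab_frame("wrist");cv2.imwrite("pics/w1.png",t["frame"][:,:,::-1])
E
```

```text
t 2.0 p [0.4826 0.0413 0.3026] psi -0.4149 zax [-2.e-04  1.e-04 -1.e+00] F [-0.13  0.85  0.03] w 0.0914
tool shift mm [-1.3  1.9  2.6]
```

View pics/w1.png

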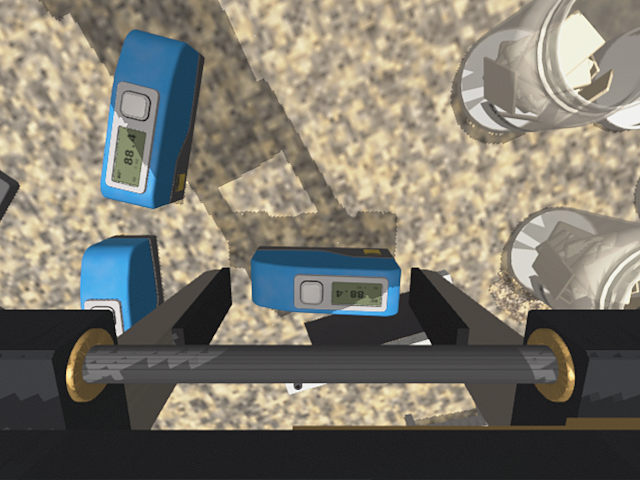

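```bash
python3 - <<'E'
from h import *
t=grab_frame("wrist");g=np.array([.5396,.0185]);a=-.412
P=[rect(g,a,-.024,.024,-.074,.074,0),rect(g,a,-.024,.024,-.074,.074,.036),rect(g,a,-.01,.01,-.022,0,.08)]
tc=np.array([.4826,.0413])
for sg in(-1,1): P.append(rect(tc,-.4149,-.01,.01,sg*.046,sg*.064,.2146))
for sg in(-1,1): P.append(rect(tc,-.4149,-.01,.01,sg*.046,sg*.064,.015))
crop(t,0,0,640,480,1,"w2.png",P);print(np.round(t["T"],3))
E
```

```text
[[ 0.399 -0.889 -0.223  0.42 ]
 [ 0.917  0.387  0.096  0.068]
 [ 0.001 -0.243  0.97   0.383]
 [ 0.     0.     0.     1.   ]]
```

View pics/w2.png

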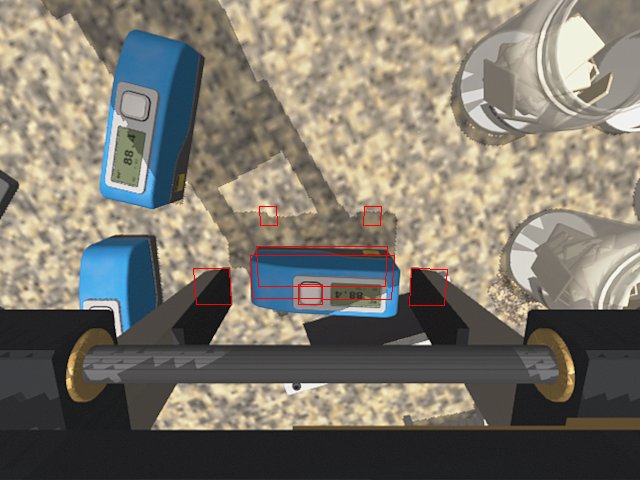

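The wrist overlay agrees: base edge at row 247, key at (312,292). The fingertip footprints land behind the long side with about 25 mm clear. Descending.

>>> {"name": "send_rows", "arguments": {
  "series": [
    [[0,0,30],0,1],
    [[0,0,45],0,1],
    [[0,0,45],0,1],
    [[0,0,40],0,1],
    [[0,0,25],0,1],
    [[0,0,15],0,1],
    [[0,0,0],0,1]
  ]
}}

```text
time: 2.8
tool_pos: [0.4806, 0.0435, 0.101]
orientation: [-0.634, -3.073, 0.002]
force: [-0.3, -0.2, -0.2]
width: 0.0916
```

```bash
python3 - <<'E'
from h import *
st()
t=grab_frame("wrist");cv2.imwrite("pics/w3.png",t["frame"][:,:,::-1])
E
```

```text
t 2.8 p [0.4806 0.0435 0.101 ] psi -0.407 zax [-3.9e-03 -3.0e-04 -1.0e+00] F [-0.31 -0.2  -0.23] w 0.0916
```

View pics/w3.png

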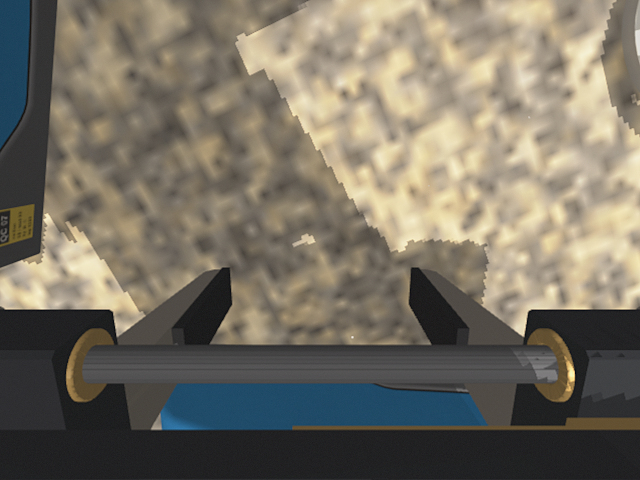

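>>> {"name": "send_rows", "arguments": {
  "series": [
    [[-10,0,0],0,1],
    [[-9,0,0],0,1],
    [[-5,0,0],0,1],
    [[-3,0,0],0,1],
    [[-3,0,0],0,1],
    [[-3,0,0],0,1],
    [[0,0,0],0,1]
  ]
}}

```text
time: 3.55
tool_pos: [0.512, 0.0292, 0.1025]
orientation: [-0.641, -3.074, 0.001]
force: [-3.3, 1.9, 1.2]
width: 0.0916
```

```bash
python3 - <<'E'
from h import *
st()
for n,b in [("top",(205,195,325,285)),("scene",(220,170,350,280))]:
    f=grab_frame(n);crop(f,*b,6,f"{n}3.png")
E
```

```text
t 3.55 p [0.512  0.0292 0.1025] psi -0.4109 zax [-0.0016 -0.     -1.    ] F [-3.31  1.91  1.17] w 0.0916
```

View pics/top3.png

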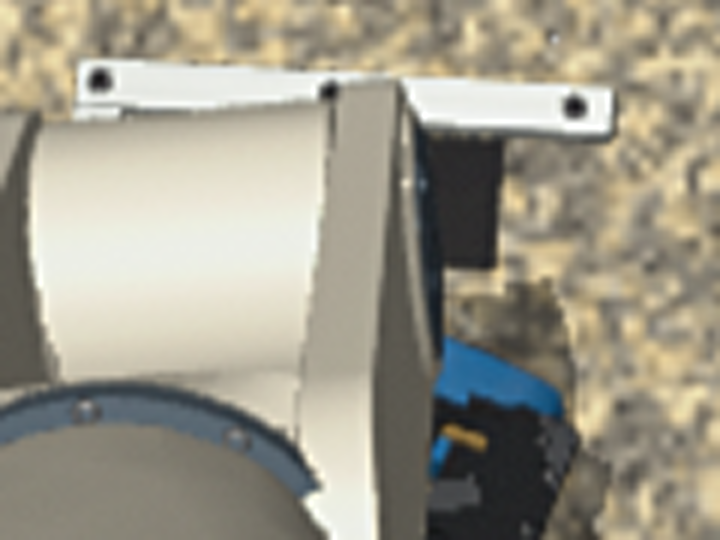

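Contact at 3.8 N. Pushing while turning.

>>> {"name": "send_rows", "arguments": {
  "series": [
    [[-4.4,2.4,0],-0.02,1],
    [[-4.4,2.3,0],-0.02,1],
    [[-4.5,2.2,0],-0.02,1],
    [[-4.5,2.1,0],-0.02,1],
    [[-4.6,2,0],-0.02,1],
    [[-4.6,1.9,0],-0.02,1],
    [[-4.7,1.8,0],-0.02,1],
    [[-4.7,1.7,0],-0.02,1]
  ]
}}

```text
time: 4.45
tool_pos: [0.5528, 0.0327, 0.1027]
orientation: [0.39, 3.117, -0.0]
force: [-2.9, -0.6, 0.4]
width: 0.0916
```

```bash
python3 - <<'E'
from h import *
to(.6009,.0378,.1015)
for n,b in [("scene",(220,150,350,250))]:
    f=grab_frame(n);crop(f,*b,6,f"{n}4.png")
E
```

```text
t 4.45 p [0.5528 0.0327 0.1027] psi -0.2491 zax [ 0. -0. -1.] F [-2.9  -0.6   0.37] w 0.0916
tool shift mm [-45.4  16.8   1.2]
```

View pics/scene4.png

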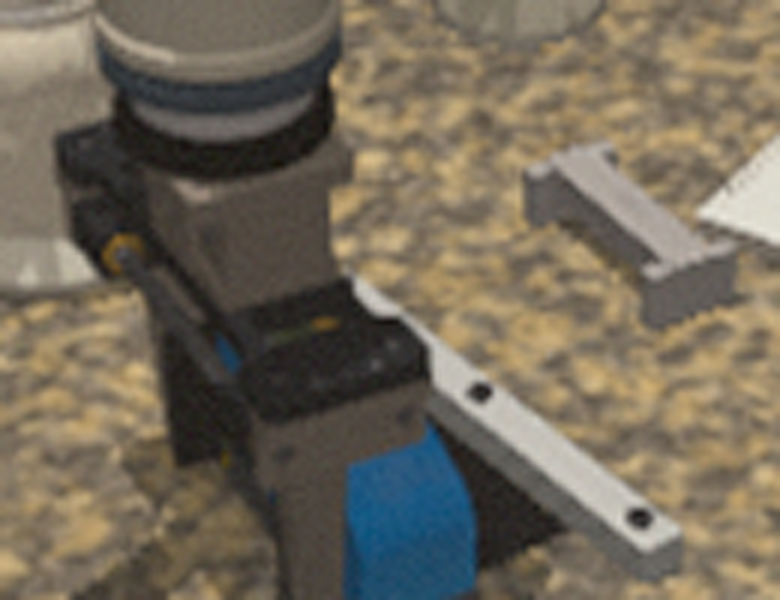

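>>> {"name": "send_rows", "arguments": {
  "series": [
    [[-4.8,1.7,0],-0.018,1],
    [[-4.8,1.6,0],-0.018,1],
    [[-4.8,1.5,0],-0.018,1],
    [[-4.8,1.4,0],-0.018,1],
    [[-4.8,1.3,0],-0.018,1],
    [[-4.8,1.2,0],-0.018,1],
    [[-4.8,1.1,0],-0.018,1],
    [[-4.8,1,0],-0.018,1]
  ]
}}

```text
time: 5.3
tool_pos: [0.5926, 0.0361, 0.1027]
orientation: [-0.165, -3.137, 0.0]
force: [-2.1, -0.6, 0.1]
width: 0.0916
```

```bash
python3 - <<'E'
from h import *
to(.6009,.0378,.1015)
for n,b in [("scene",(220,150,350,250))]:
    f=grab_frame(n);crop(f,*b,6,f"{n}5.png")
E
```

```text
t 5.3 p [0.5926 0.0361 0.1027] psi -0.1052 zax [-0. -0. -1.] F [-2.13 -0.56  0.06] w 0.0916
tool shift mm [-8.1  2.6  1.2]
```

View pics/scene5.png

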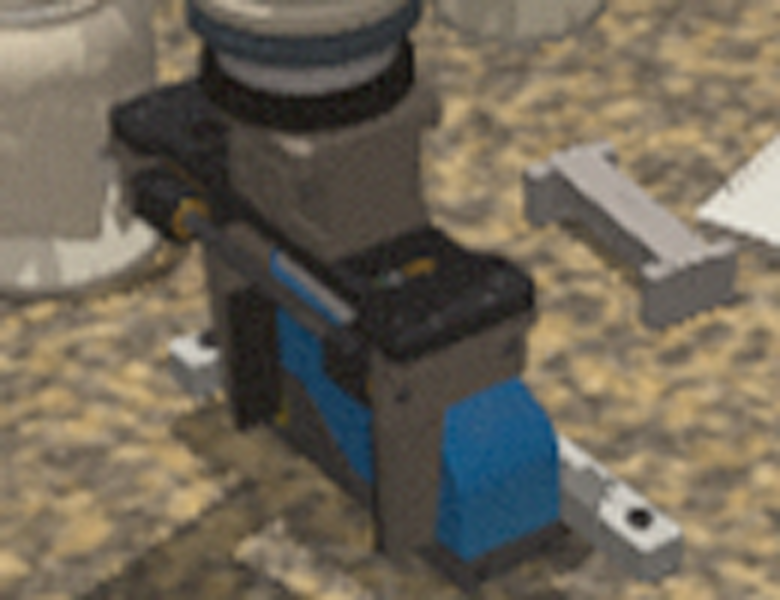

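>>> {"name": "send_rows", "arguments": {
  "series": [
    [[-3,0.5,0],0,1],
    [[-2,0.5,0],0,1],
    [[-1,0,0],0,1],
    [[0,0,0],0,1]
  ]
}}

```text
time: 5.75
tool_pos: [0.5983, 0.0365, 0.1027]
orientation: [0.168, 3.137, 0.0]
force: [-3.1, 0.8, 0.7]
width: 0.0922
```

>>> {"name": "send_rows", "arguments": {
  "series": [
    [[-1,0,0],0,1],
    [[-1,0,0],0,1],
    [[0,0,0],0,1]
  ]
}}

```text
time: 6.05
tool_pos: [0.6003, 0.0362, 0.1027]
orientation: [0.168, 3.137, 0.0]
force: [-4.2, 0.5, 2.5]
width: 0.0915
```

>>> {"name": "send_rows", "arguments": {
  "series": [
    [[-1,0,0],0,1],
    [[-1,0,0],0,1],
    [[0,0,0],0,1]
  ]
}}

```text
time: 6.35
tool_pos: [0.6012, 0.0361, 0.1027]
orientation: [-0.167, -3.135, 0.0]
force: [-8.4, 1.5, 6.3]
width: 0.092
```

>>> {"name": "send_rows", "arguments": {
  "series": [
    [[-1,0,0],0,1],
    [[0,0,0],0,1]
  ]
}}

```text
time: 6.55
tool_pos: [0.6014, 0.036, 0.1026]
orientation: [-0.166, -3.133, 0.0]
force: [-10.8, 1.1, 9.4]
width: 0.0916
```

Bar contact: force rose to 11 N with the advance stalled. Backing off and lifting to look.

>>> {"name": "send_rows", "arguments": {
  "series": [
    [[3,0,0],0,1],
    [[10,0,0],0,1],
    [[20,0,0],0,1],
    [[10,0,-20],0,1],
    [[0,0,-40],0,1],
    [[0,-30,-40],0,0],
    [[20,-40,-20],0,0],
    [[25,-40,0],0,0]
  ]
}}

```text
time: 7.35
tool_pos: [0.506, -0.0652, 0.2261]
orientation: [0.165, 3.129, -0.001]
force: [0.3, -0.8, -0.5]
width: 0.0695
```

```bash
python3 - <<'E'
from h import *
st()
for n,b in [("top",(205,180,325,270)),("scene",(220,150,350,250))]:
    f=grab_frame(n);crop(f,*b,6,f"{n}6.png")
E
```

```text
t 7.35 p [ 0.506  -0.0652  0.2261] psi -0.1055 zax [ 0.0084 -0.0013 -1.    ] F [ 0.29 -0.84 -0.55] w 0.0695
```

View pics/top6.png

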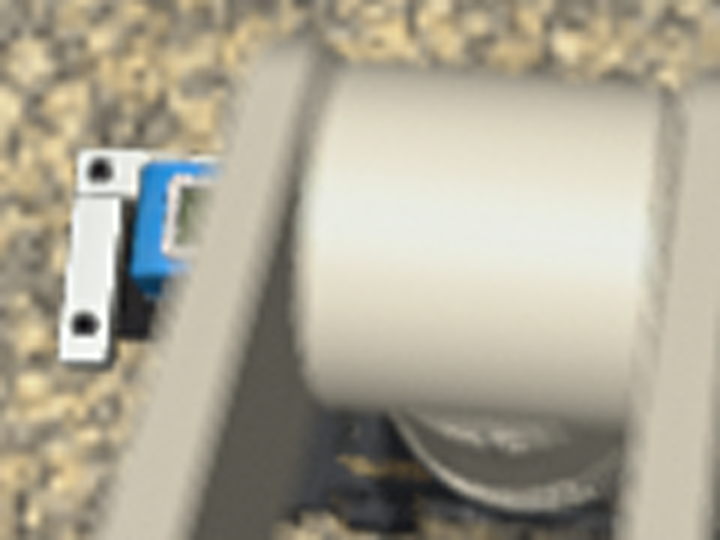

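View pics/scene6.png

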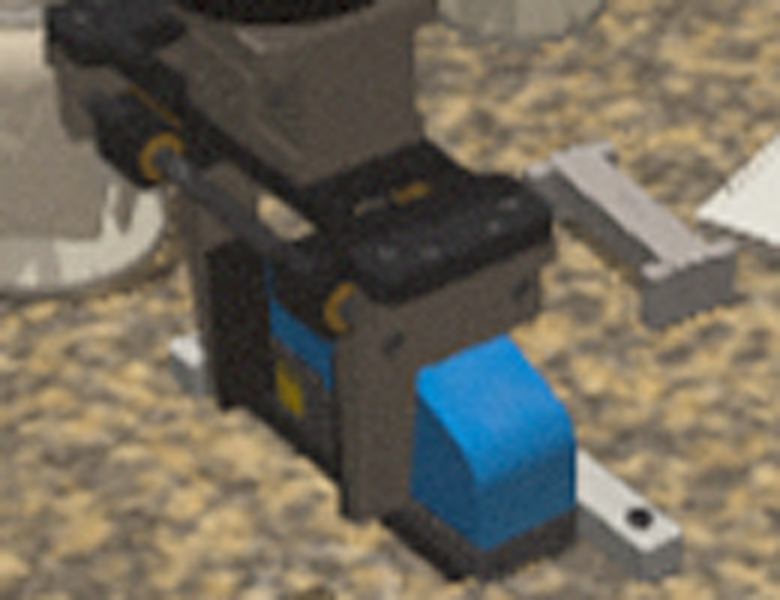

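```bash
python3 - <<'E'
from h import *
s=grab_frame("scene")
C=np.array([.6676,.1172])
for u,v in [(465,578),(577,532)]:
    p=w(s,(u+.5)/6-.5+220,(v+.5)/6-.5+150,0);print(p,R(.105)@(p-C))
p=C+R(-.105)@[-.024,-.148-.012-.018-.015];print(p)
to(*p,.1015)
E
```

```text
[ 0.601686   -0.03188911] [-0.04992537 -0.15517627]
[ 0.65150624 -0.04082727] [ 0.00055727 -0.15884369]
[ 0.62350439 -0.07222169]
t 7.5 p [ 0.5029 -0.0657  0.2233] psi -0.1099 zax [ 1.9e-03 -5.0e-04 -1.0e+00] F [0.27 0.08 1.11] w 0.058
tool shift mm [-120.4    6.8  122.1]
```

>>> {"name": "send_rows", "arguments": {
  "series": [
    [[-25,0,0],0,0],
    [[-35,0,0],0,0],
    [[-35,3,0],0,0],
    [[-25,4,10],0,0],
    [[0,0,40],0,0],
    [[0,0,40],0,0],
    [[0,0,30],0,0],
    [[0,0,0],0,0]
  ]
}}

```text
time: 8.3
tool_pos: [0.622, -0.0687, 0.0983]
orientation: [-0.166, -3.131, -0.001]
force: [-0.6, 0.4, 0.9]
width: 0.0003
```

```bash
python3 - <<'E'
from h import *
to(.62350439,-.07222169,.1015)
for n,b in [("top",(205,180,325,270)),("scene",(240,150,370,250))]:
    f=grab_frame(n);crop(f,*b,6,f"{n}7.png")
E
```

```text
t 8.3 p [ 0.622  -0.0687  0.0983] psi -0.1061 zax [-6.4e-03  9.0e-04 -1.0e+00] F [-0.64  0.36  0.89] w 0.0003
tool shift mm [-1.8 -3.3 -3.3]
```

View pics/scene7.png

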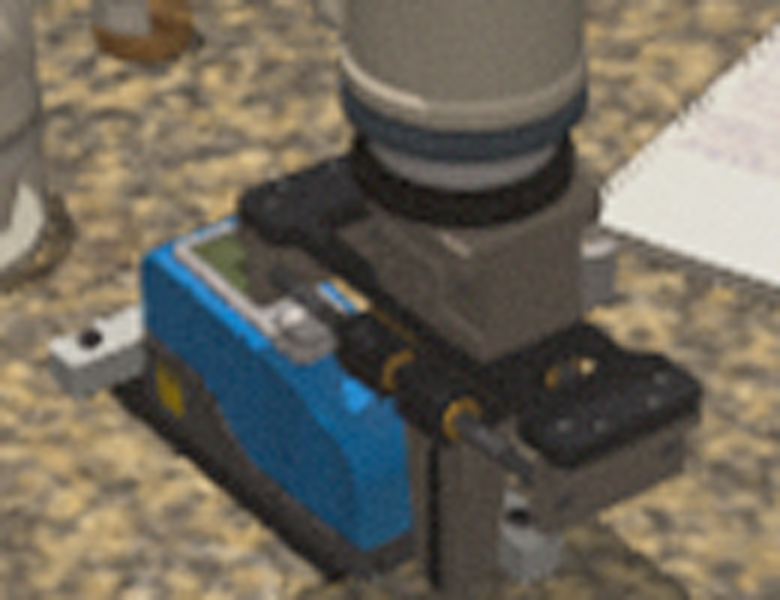

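View pics/top7.png

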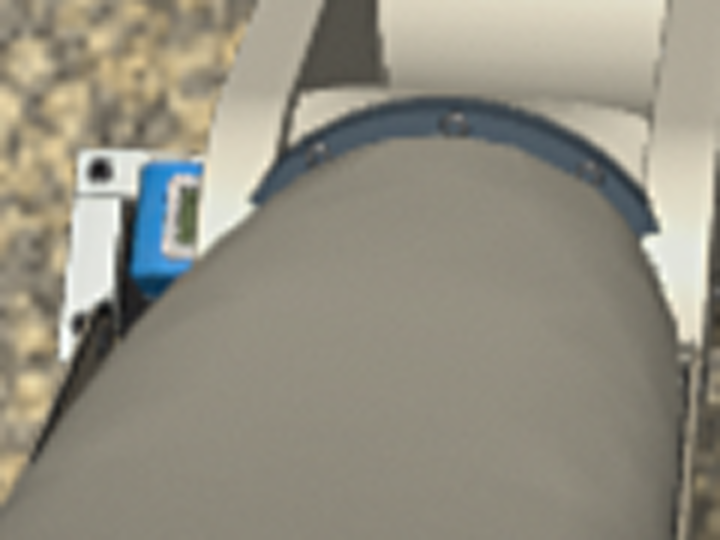

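Clear of the meter, just beyond its −y end. Pushing along +y.

>>> {"name": "send_rows", "arguments": {
  "series": [
    [[0,4,0],0,0],
    [[0,4,0],0,0],
    [[0,3,0],0,0],
    [[0,2,0],0,0],
    [[0,2,0],0,0],
    [[0,2,0],0,0],
    [[0,0,0],0,0]
  ]
}}

```text
time: 9.1
tool_pos: [0.626, -0.0532, 0.1029]
orientation: [0.167, 3.137, -0.001]
force: [-1.1, -1.8, 2.6]
width: 0.0003
```

>>> {"name": "send_rows", "arguments": {
  "series": [
    [[0,1.5,0],0,0],
    [[0,1.5,0],0,0],
    [[0,0,0],0,0]
  ]
}}

```text
time: 9.4
tool_pos: [0.6263, -0.0504, 0.1029]
orientation: [0.168, 3.137, -0.001]
force: [-0.0, -5.0, 4.1]
width: 0.001
```

>>> {"name": "send_rows", "arguments": {
  "series": [
    [[0,1.5,0],0,0],
    [[0,1.5,0],0,0],
    [[0,0,0],0,0]
  ]
}}

```text
time: 9.7
tool_pos: [0.6267, -0.0474, 0.1029]
orientation: [0.168, 3.137, -0.001]
force: [-1.2, -4.9, 3.7]
width: 0.0005
```

>>> {"name": "send_rows", "arguments": {
  "series": [
    [[0,1,0],0,0],
    [[0,1,0],0,0],
    [[0,0,0],0,0]
  ]
}}

```text
time: 10.0
tool_pos: [0.6268, -0.0454, 0.1029]
orientation: [0.168, 3.137, -0.001]
force: [-0.3, -5.1, 4.1]
width: 0.0001
```

>>> {"name": "send_rows", "arguments": {
  "series": [
    [[0,1,0],0,0],
    [[0,0,0],0,0]
  ]
}}

```text
time: 10.2
tool_pos: [0.627, -0.0444, 0.1029]
orientation: [0.168, 3.137, -0.001]
force: [-0.4, -5.7, 3.9]
width: 0.0004
```

>>> {"name": "send_rows", "arguments": {
  "series": [
    [[0,1,0],0,0],
    [[0,1,0],0,0],
    [[0,0,0],0,0]
  ]
}}

```text
time: 10.5
tool_pos: [0.6272, -0.0424, 0.1029]
orientation: [0.168, 3.137, -0.0]
force: [-0.1, -4.2, 4.0]
width: 0.0004
```

>>> {"name": "send_rows", "arguments": {
  "series": [
    [[0,1,0],0,0],
    [[0,0,0],0,0]
  ]
}}

```text
time: 10.7
tool_pos: [0.6273, -0.0414, 0.1029]
orientation: [0.168, 3.137, -0.0]
force: [-0.9, -3.6, 3.7]
width: 0.0003
```

```bash
python3 - <<'E'
from h import *
st()
for n,b in [("top",(205,180,325,270)),("scene",(240,150,370,250))]:
    f=grab_frame(n);crop(f,*b,6,f"{n}8.png")
E
```

```text
t 10.7 p [ 0.6273 -0.0414  0.1029] psi -0.1068 zax [ 4.e-04 -3.e-04 -1.e+00] F [-0.88 -3.55  3.69] w 0.0003
```

View pics/top8.png

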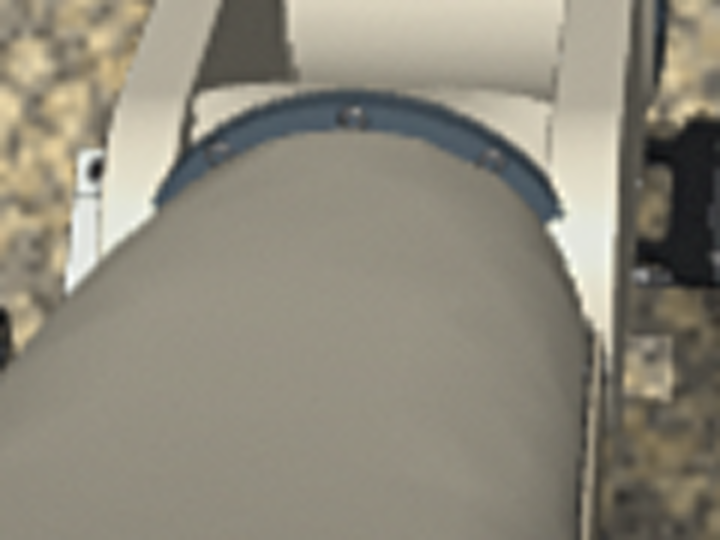

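View pics/scene8.png

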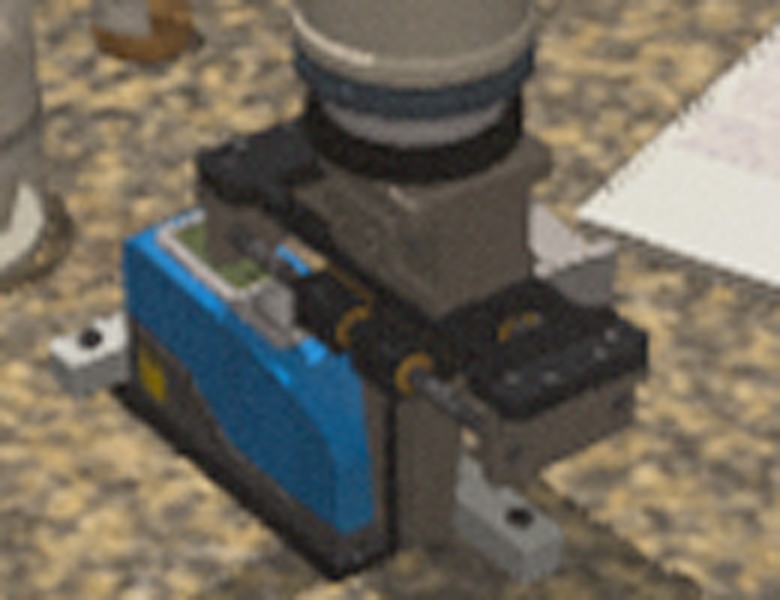

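>>> {"name": "send_rows", "arguments": {
  "series": [
    [[0,1,0],0,0],
    [[0,1,0],0,0],
    [[0,0,0],0,0]
  ]
}}

```text
time: 11.1
tool_pos: [0.6275, -0.0394, 0.1028]
orientation: [0.168, 3.137, -0.0]
force: [-1.3, -5.2, 4.2]
width: 0.0006
```

>>> {"name": "send_rows", "arguments": {
  "series": [
    [[0,1,0],0,0],
    [[0,0,0],0,0]
  ]
}}

```text
time: 11.3
tool_pos: [0.6276, -0.0384, 0.1028]
orientation: [0.168, 3.137, -0.0]
force: [-0.5, -5.1, 4.2]
width: 0.0002
```

>>> {"name": "send_rows", "arguments": {
  "series": [
    [[0,1,0],0,0],
    [[0,0,0],0,0]
  ]
}}

```text
time: 11.5
tool_pos: [0.6277, -0.0374, 0.1028]
orientation: [0.168, 3.137, -0.0]
force: [0.9, -4.5, 5.5]
width: 0.0007
```

>>> {"name": "send_rows", "arguments": {
  "series": [
    [[0,1,0],0,0],
    [[0,0,0],0,0]
  ]
}}

```text
time: 11.7
tool_pos: [0.6277, -0.0371, 0.1029]
orientation: [0.167, 3.137, -0.002]
force: [-0.6, -10.2, 4.7]
width: 0.0005
```

```bash
python3 - <<'E'
from h import *
st();C=np.array([.6676,.1172])
f=grab_frame("scene");crop(f,230,150,360,250,6,"scene9.png",[rect(C+R(-.105)@[-.024,-.074],-.105,-.024,.024,-.074,.074,0),rect(C+R(-.105)@[-.024,-.074],-.105,-.024,.024,-.074,.074,.036)])
f=grab_frame("scene");crop(f,230,150,360,250,6,"scene9b.png")
E
```

```text
t 11.7 p [ 0.6277 -0.0371  0.1029] psi -0.1064 zax [ 2.0e-04 -1.4e-03 -1.0e+00] F [ -0.58 -10.22   4.72] w 0.0005
```

View pics/scene9.png

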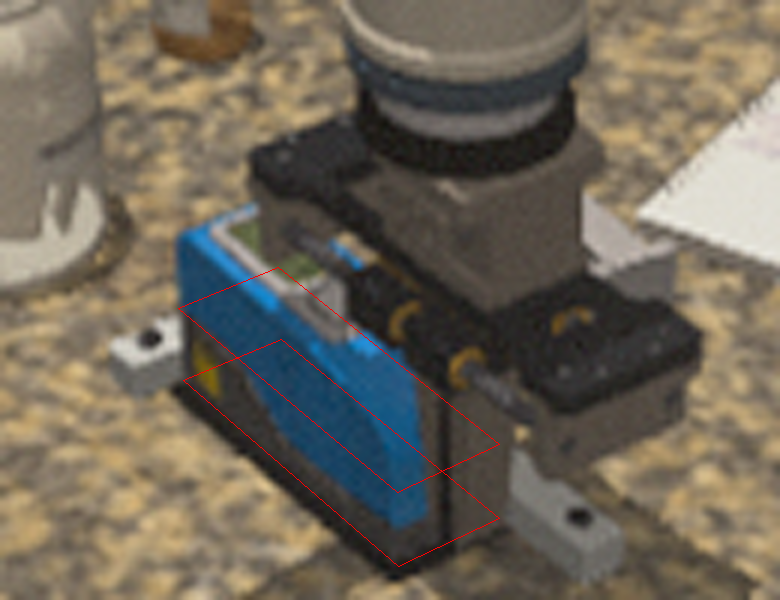

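Advance stalled and the force stepped to 10 N, so the meter is against the short bar. I'll press a touch more, back off, and re-seat against the long bar.

>>> {"name": "send_rows", "arguments": {
  "series": [
    [[0,1,0],0,0],
    [[0,0,0],0,0],
    [[0,0,0],0,0]
  ]
}}

```text
time: 12.1
tool_pos: [0.6278, -0.037, 0.1029]
orientation: [0.167, 3.137, -0.004]
force: [-1.0, -14.3, 4.9]
width: 0.0001
```

>>> {"name": "send_rows", "arguments": {
  "series": [
    [[0,-5,0],0,0],
    [[0,-15,0],0,0],
    [[0,-10,-30],0,0],
    [[10,0,-40],0,0],
    [[40,0,-20],0,0],
    [[45,10,0],0,0],
    [[15,40,0],0,0],
    [[0,40,0],0,1]
  ]
}}

```text
time: 12.9
tool_pos: [0.522, 0.0362, 0.1927]
orientation: [-0.171, -3.135, -0.0]
force: [0.7, -0.3, -0.1]
width: 0.0067
```

```bash
python3 - <<'E'
from h import *
C=np.array([.6676,.1172]);p=C+R(-.105)@[-.058-.02,-.074];print(p);to(*p,.1020)
f=grab_frame("scene");crop(f,230,150,360,250,6,"scene10.png")
f=grab_frame("top");crop(f,205,180,325,270,6,"top10.png")
f=grab_frame("wrist");cv2.imwrite("pics/w10.png",f["frame"][:,:,::-1])
E
```

```text
[0.58227385 0.05178251]
t 12.9 p [0.522  0.0362 0.1927] psi -0.1092 zax [-1.9e-03  4.0e-04 -1.0e+00] F [ 0.74 -0.31 -0.06] w 0.0067
tool shift mm [-58.4  22.1  90.6]
```

View pics/scene10.png

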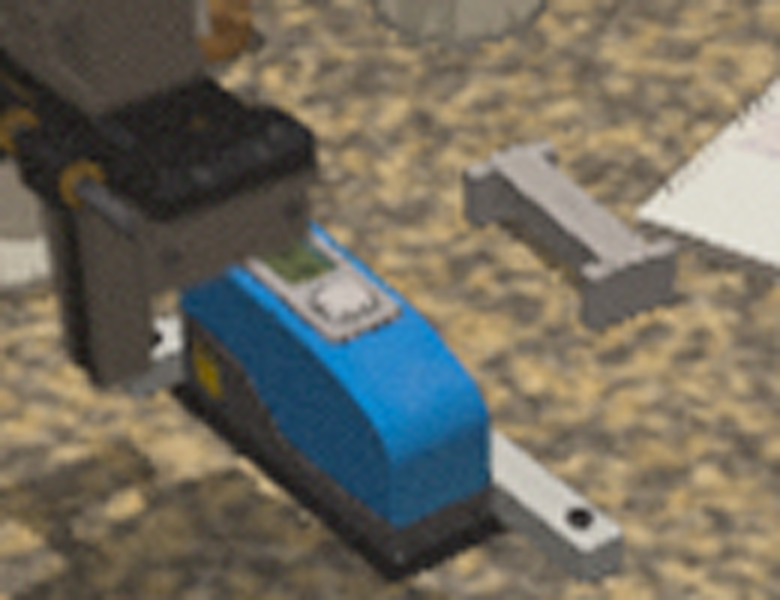

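View pics/w10.png

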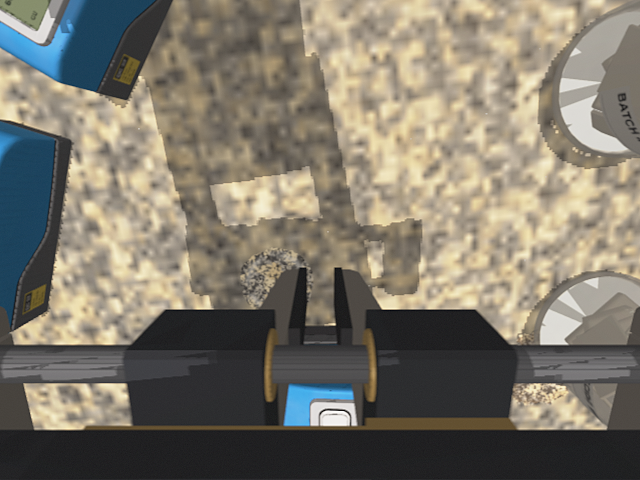

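>>> {"name": "send_rows", "arguments": {
  "series": [
    [[0,17,0],0,1],
    [[0,0,20],0,1],
    [[-5,0,40],0,1],
    [[-15,0,28],0,1],
    [[-20,0,2],0,1],
    [[-12,0,0],0,1],
    [[-8,0,0],0,1],
    [[-6,0,0],0,1]
  ]
}}

```text
time: 13.85
tool_pos: [0.593, 0.0455, 0.1032]
orientation: [0.169, 3.136, 0.0]
force: [-0.1, -0.3, -0.1]
width: 0.0822
```

>>> {"name": "send_rows", "arguments": {
  "series": [
    [[-4,0,0],0,1],
    [[-3,0,0],0,1],
    [[0,0,0],0,1]
  ]
}}

```text
time: 14.15
tool_pos: [0.5994, 0.0454, 0.1031]
orientation: [0.167, 3.136, 0.0]
force: [-0.2, -0.1, 0.6]
width: 0.0921
```

```bash
python3 - <<'E'
from h import *
s,M=st();C=np.array([.6676,.1172]);print(R(.105)@(s["tool_pos"][:2]-C))
E
```

```text
t 14.15 p [0.5994 0.0454 0.1031] psi -0.1067 zax [ 7.e-04  1.e-04 -1.e+00] F [-0.15 -0.1   0.63] w 0.0921
[-0.06030781 -0.07853563]
```

>>> {"name": "send_rows", "arguments": {
  "series": [
    [[-1.5,0,0],0,1],
    [[-1,0,0],0,1],
    [[0,0,0],0,1]
  ]
}}

```text
time: 14.45
tool_pos: [0.6014, 0.0452, 0.1027]
orientation: [-0.167, -3.137, 0.0]
force: [-1.2, -0.4, 1.2]
width: 0.0919
```

>>> {"name": "send_rows", "arguments": {
  "series": [
    [[-1,0,0],0,1],
    [[-0.5,0,0],0,1],
    [[0,0,0],0,1]
  ]
}}

```text
time: 14.75
tool_pos: [0.6021, 0.045, 0.1025]
orientation: [-0.167, -3.135, 0.0]
force: [-5.8, 0.5, 3.5]
width: 0.0914
```

```bash
python3 - <<'E'
from h import *
s,M=st();C=np.array([.6676,.1172]);print(R(.105)@(s["tool_pos"][:2]-C))
E
```

```text
t 14.75 p [0.6021 0.045  0.1025] psi -0.1064 zax [-2.4e-03 -1.0e-04 -1.0e+00] F [-5.76  0.46  3.49] w 0.0914
[-0.05758275 -0.07864825]
```

>>> {"name": "send_rows", "arguments": {
  "series": [
    [[-1,0,0],0,1],
    [[-0.5,0,0],0,1],
    [[0,0,0],0,1]
  ]
}}

```text
time: 15.05
tool_pos: [0.6024, 0.045, 0.1024]
orientation: [-0.166, -3.132, 0.001]
force: [-10.4, 1.2, 8.1]
width: 0.0918
```

>>> {"name": "send_rows", "arguments": {
  "series": [
    [[3,0,0],0,1],
    [[15,0,0],0,1],
    [[22,0,0],0,1],
    [[15,0,-30],0,0],
    [[0,0,-45],0,0],
    [[0,0,-45],0,0],
    [[0,0,-45],0,0],
    [[0,0,-20],0,0]
  ]
}}

```text
time: 15.85
tool_pos: [0.5517, 0.0507, 0.2923]
orientation: [0.168, 3.13, 0.001]
force: [0.8, -0.2, -0.1]
width: 0.0541
```

```bash
python3 - <<'E'
from h import *
C=np.array([.6676,.1172]);a=-.105;h=C+R(a)@[-.024,-.074]
k=h+R(a)@[0,-.011];print(k);to(*k,.2)
P=[rect(h,a,-.024,.024,-.074,.074,0),rect(h,a,-.024,.024,-.074,.074,.036),rect(k,a,-.01,.01,-.011,.011,.08),rect(C,a,0,.02,-.2,.02,.018),rect(C,a,-.07,0,0,.02,.018)]
f=grab_frame("scene");crop(f,230,150,360,250,6,"scene11.png",P);crop(f,230,150,360,250,6,"scene11b.png")
f=grab_frame("top");crop(f,205,180,325,270,6,"top11.png",P)
f=grab_frame("wrist");crop(f,0,0,640,480,1,"w11.png",P)
E
```

```text
[0.63482357 0.0351835 ]
t 15.85 p [0.5517 0.0507 0.2923] psi -0.107 zax [ 6.8e-03  5.0e-04 -1.0e+00] F [ 0.75 -0.25 -0.13] w 0.0541
tool shift mm [-83.7  -6.7  92.8]
```

View pics/scene11.png

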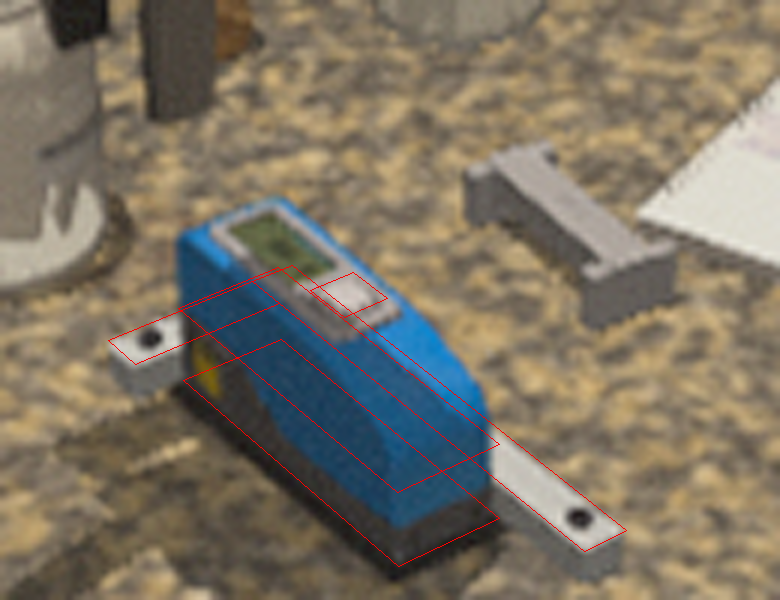

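View pics/w11.png

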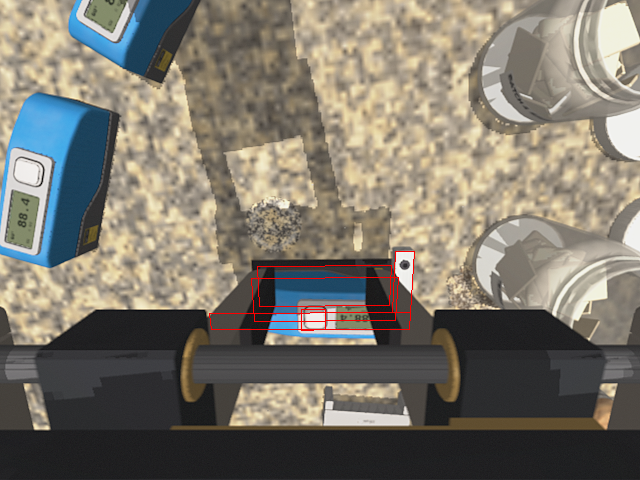

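View pics/top11.png

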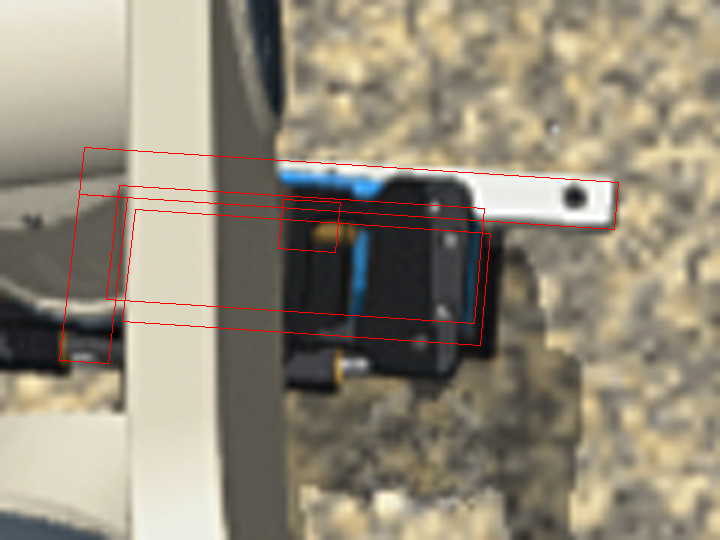

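The meter is home in both views, and the predicted key outline falls on the silver key. Moving the closed fingertips above the key.

>>> {"name": "send_rows", "arguments": {
  "series": [
    [[-30,-2,0],0,0],
    [[-34,-3,0],0,0],
    [[-19,-2,10],0,0],
    [[0,0,30],0,0],
    [[0,0,35],0,0],
    [[0,0,22],0,0],
    [[0,0,8],0,0],
    [[0,0,0],0,0]
  ]
}}

```text
time: 16.8
tool_pos: [0.6307, 0.0348, 0.1804]
orientation: [-0.168, -3.133, 0.001]
force: [-0.5, -0.4, -0.1]
width: 0.0006
```

```bash
python3 - <<'E'
from h import *
to(.6348,.0352,.168)
f=grab_frame("scene");crop(f,230,130,360,230,6,"scene12.png")
f=grab_frame("wrist");crop(f,120,200,520,480,2,"w12.png")
E
```

```text
t 16.8 p [0.6307 0.0348 0.1804] psi -0.1069 zax [-3.8e-03 -2.0e-04 -1.0e+00] F [-0.51 -0.45 -0.07] w 0.0006
tool shift mm [-4.1  0.9 12.4]
```

View pics/scene12.png

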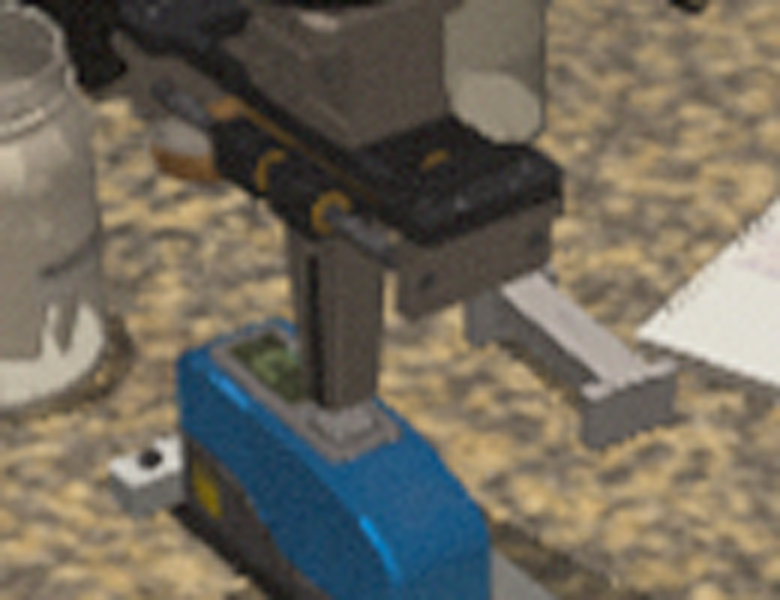

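View pics/w12.png

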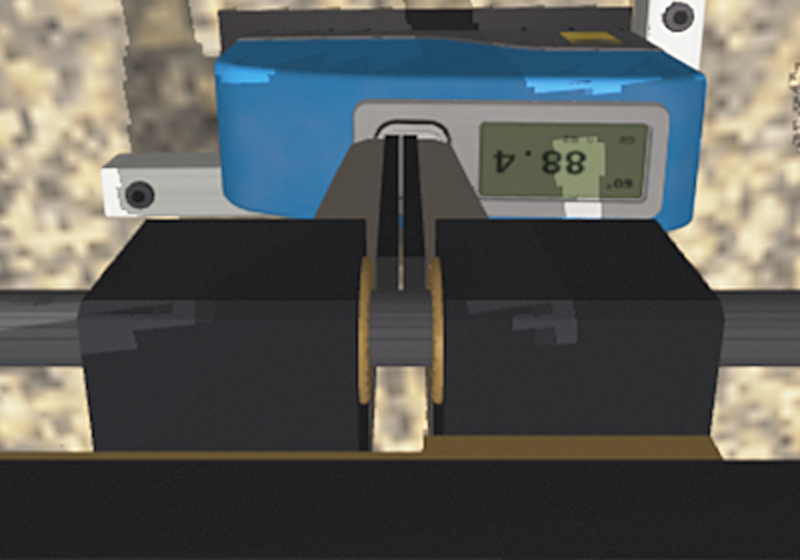

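>>> {"name": "send_rows", "arguments": {
  "series": [
    [[0,0.5,4],0,0],
    [[0,0,4],0,0],
    [[0,0,0],0,0]
  ]
}}

```text
time: 17.2
tool_pos: [0.6317, 0.0353, 0.1748]
orientation: [0.168, 3.137, 0.0]
force: [-0.2, 1.0, -0.1]
width: 0.0003
```

```bash
python3 - <<'E'
from h import *
to(.6348,.0352,.168)
f=grab_frame("wrist");crop(f,220,200,420,340,4,"w13.png")
E
```

```text
t 17.2 p [0.6317 0.0353 0.1748] psi -0.1068 zax [ 2.e-04  0.e+00 -1.e+00] F [-0.24  1.   -0.11] w 0.0003
tool shift mm [-3.1  0.2  6.8]
```

View pics/w13.png

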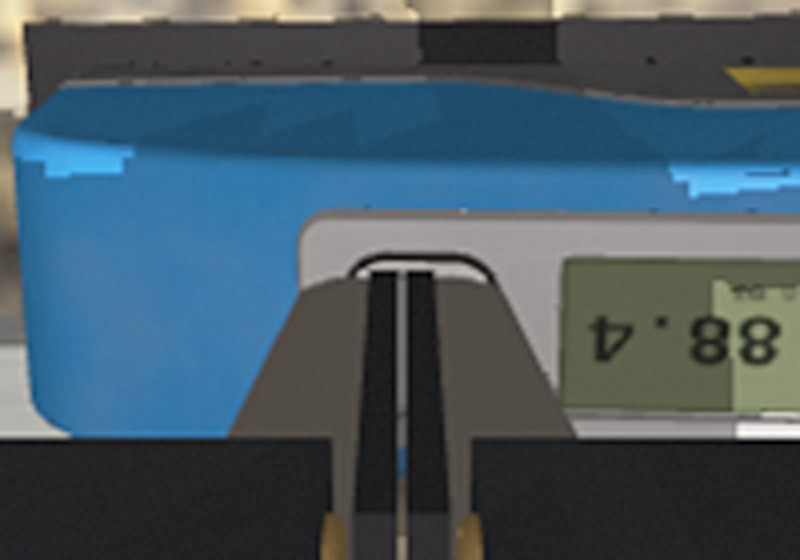

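The key spans columns 348–495 in the crop (centre 421) and the fingertips are centred at 402. Shifting about 2 mm to +y before pressing.

>>> {"name": "send_rows", "arguments": {
  "series": [
    [[-1.5,2,2],0,0],
    [[0,0,2],0,0],
    [[0,0,1],0,0],
    [[0,0,1],0,0],
    [[0,0,0],0,0]
  ]
}}

```text
time: 17.75
tool_pos: [0.6335, 0.0372, 0.1686]
orientation: [-0.168, -3.137, 0.0]
force: [-0.2, -0.3, 0.2]
width: 0.0005
```

>>> {"name": "send_rows", "arguments": {
  "series": [
    [[0,0,1],0,0],
    [[0,0,0],0,0]
  ]
}}

```text
time: 17.95
tool_pos: [0.6336, 0.0372, 0.1679]
orientation: [0.168, 3.137, 0.0]
force: [-0.6, -0.1, 2.7]
width: 0.0005
```

>>> {"name": "send_rows", "arguments": {
  "series": [
    [[0,0,0.7],0,0],
    [[0,0,0.5],0,0],
    [[0,0,0],0,0]
  ]
}}

```text
time: 18.25
tool_pos: [0.6337, 0.0372, 0.1673]
orientation: [0.168, 3.137, 0.0]
force: [-2.4, 0.4, 9.4]
width: 0.0008
```

>>> {"name": "send_rows", "arguments": {
  "series": [
    [[0,0,0.5],0,0],
    [[0,0,0.3],0,0],
    [[0,0,0],0,0]
  ]
}}

```text
time: 18.55
tool_pos: [0.6338, 0.0372, 0.1672]
orientation: [0.168, 3.136, 0.0]
force: [-4.2, 0.2, 14.7]
width: 0.0002
```

The key is bottomed: force rose to 14.7 N with no further travel. Holding a moment, then releasing straight up.

>>> {"name": "send_rows", "arguments": {
  "series": [
    [[0,0,0],0,0],
    [[0,0,0],0,0],
    [[0,0,0],0,0]
  ]
}}

```text
time: 18.85
tool_pos: [0.6338, 0.0372, 0.1672]
orientation: [0.168, 3.136, 0.0]
force: [-4.6, -0.4, 15.0]
width: 0.0002
```

>>> {"name": "send_rows", "arguments": {
  "series": [
    [[0,0,-2],0,0],
    [[0,0,-5],0,0],
    [[0,0,-20],0,0],
    [[0,0,-45],0,0],
    [[0,0,-45],0,0],
    [[40,0,-20],0,0],
    [[45,0,0],0,0],
    [[45,0,0],0,0]
  ]
}}

```text
time: 19.65
tool_pos: [0.5031, 0.051, 0.3033]
orientation: [0.168, 3.136, 0.0]
force: [0.1, -0.1, -0.7]
width: 0.0003
```

>>> {"name": "send_rows", "arguments": {
  "series": [
    [[45,-10,0],0,0],
    [[20,-45,0],0,0],
    [[0,-48,0],0,0],
    [[0,-48,0],0,0],
    [[0,-48,0],0,0],
    [[0,-48,0],0,0],
    [[0,0,0],0,0]
  ]
}}

```text
time: 20.35
tool_pos: [0.4126, -0.1924, 0.303]
orientation: [0.175, 3.136, -0.003]
force: [0.6, 0.7, 0.6]
width: 0.0001
```

```bash
python3 - <<'E'
from h import *
st()
C=np.array([.6676,.1172]);a=-.105;h=C+R(a)@[-.024,-.074]
P=[rect(h,a,-.024,.024,-.074,.074,.036),rect(C,a,0,.02,-.2,.02,.018)]
f=grab_frame("scene");cv2.imwrite("pics/scene14.png",f["frame"][:,:,::-1])
f=grab_frame("top");crop(f,205,180,325,270,6,"top14.png");cv2.imwrite("pics/top14f.png",f["frame"][:,:,::-1])
E
```

```text
t 20.35 p [ 0.4126 -0.1924  0.303 ] psi -0.1116 zax [ 7.0e-04 -2.1e-03 -1.0e+00] F [0.62 0.73 0.58] w 0.0001
```

View pics/scene14.png

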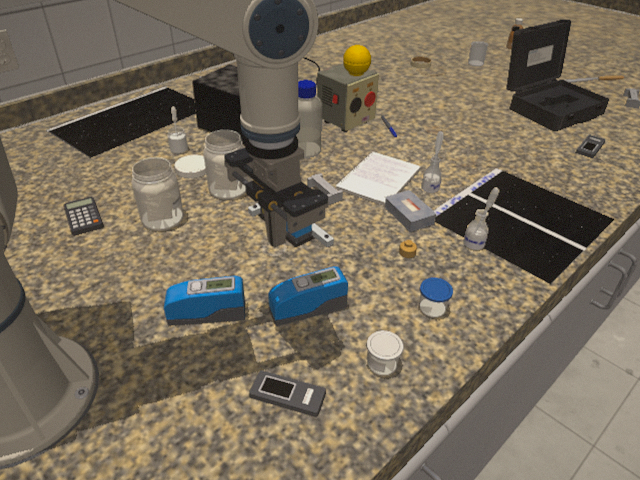

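View pics/top14.png

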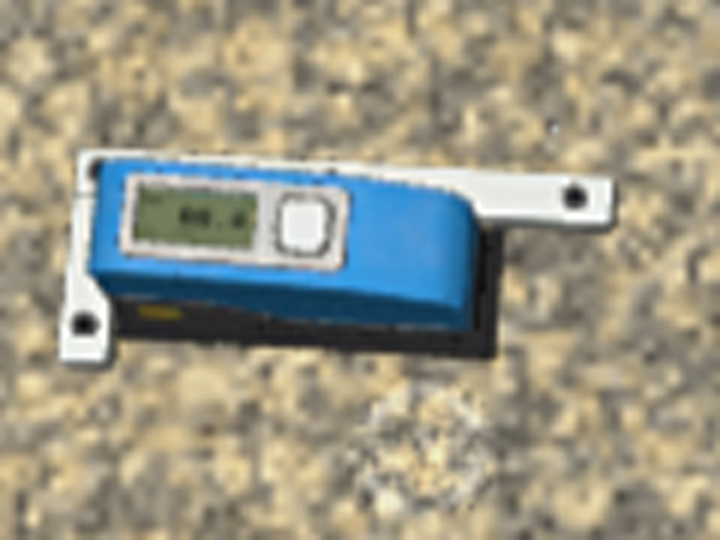

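View pics/top14f.png

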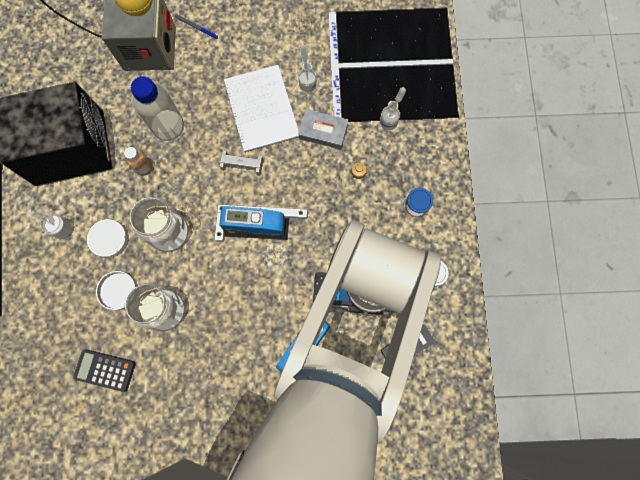

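```bash
python3 - <<'E'
from h import *
from scipy.optimize import least_squares as ls
t=grab_frame("top")
T=lambda u,v,z:w(t,(u+.5)/6-.5+205,(v+.5)/6-.5+180,z)
obs=[((.02,.02),T(80,150,.018)),((.02,-.2),T(614,178,.018)),((0,-.2),T(613,224,.018)),((-.07,.02),T(60,358,.018)),((-.07,0),T(108,361,.018))]
r=ls(lambda p:np.concatenate([R(p[2])@m+p[:2]-o for m,o in obs]),[.5,0,0]).x;print(r)
k=T(304,222,.08);print("key in stop frame",R(-r[2])@(k-r[:2]),"expect -.024 -.085")
a=r[2];h=r[:2]+R(a)@[-.024,-.074]
P=[rect(h,a,-.024,.024,-.074,.074,0),rect(h,a,-.024,.024,-.074,.074,.036),rect(h+R(a)@[0,-.011],a,-.01,.01,-.011,.011,.08)]
crop(t,205,180,325,270,6,"top15.png",P)
E
```

```text
[ 0.66781926  0.11808387 -0.09562946]
key in stop frame [-0.02370498 -0.08362628] expect -.024 -.085
```

View pics/top15.png

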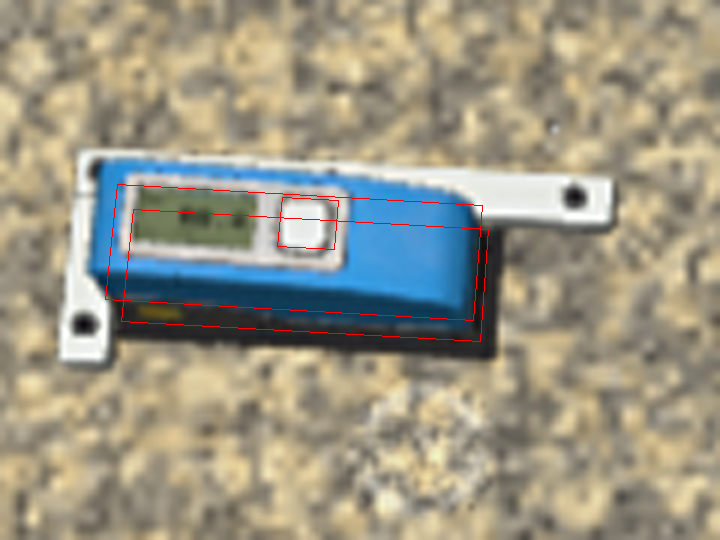

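The key sits at (−23.7, −83.6) mm in the stop frame against (−24, −85) expected. That is within calibration, but my yaw estimate of the bar is good only to about 0.01 rad. I'll take a close wrist view to check that the long side is flush.

>>> {"name": "send_rows", "arguments": {
  "series": [
    [[0,48,0],0,1],
    [[0,48,0],0,1],
    [[0,48,0],0,1],
    [[0,48,0],0,1],
    [[-40,40,0],0,1],
    [[-45,0,0],0,1],
    [[-45,0,0],0,1],
    [[-45,0,0],0,1]
  ]
}}

```text
time: 21.3
tool_pos: [0.6081, 0.0231, 0.3026]
orientation: [-0.161, -3.137, -0.0]
force: [0.0, 0.3, 0.6]
width: 0.0622
```

>>> {"name": "send_rows", "arguments": {
  "series": [
    [[-45,0,0],0,1],
    [[-45,0,0],0,1],
    [[-45,0,0],0,1],
    [[-10,0,0],0,1],
    [[0,0,0],0,1]
  ]
}}

```text
time: 21.8
tool_pos: [0.7514, 0.0067, 0.3015]
orientation: [-0.165, -3.136, -0.0]
force: [-0.5, 0.9, 0.2]
width: 0.0923
```

```bash
python3 - <<'E'
from h import *
st()
C=np.array([.6676,.1172]);a=-.105;h=C+R(a)@[-.024,-.074]
f=grab_frame("wrist");crop(f,0,0,640,480,1,"w16.png")
E
```

```text
t 21.8 p [0.7514 0.0067 0.3015] psi -0.1049 zax [-1.4e-03  2.0e-04 -1.0e+00] F [-0.52  0.9   0.15] w 0.0923
```

View pics/w16.png

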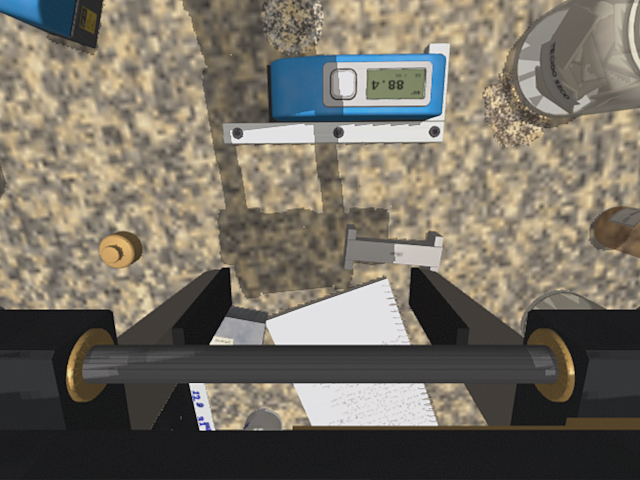

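```bash
python3 - <<'E'
from h import *
f=grab_frame("wrist");crop(f,215,40,460,150,3.2,"w17.png")
g=f["frame"].astype(float)
b=g[:,:,2]-g[:,:,0]
for nm,xs,fn in [("bar lower",range(230,440,5),lambda c:None)]:
    pts=[];pm=[];pu=[]
    for x in xs:
        col=g[:,x].mean(1);d=col[132:152]-col[131:151]  # bright->dark
        i=np.argmin(d);pts.append((x,131.5+i))
    for x in range(285,425,4):
        i=[y for y in range(60,130) if b[y,x]>60]
        pm.append((x,max(i)));pu.append((x,min(i)))
    for p in (pts,pm,pu):
        p=np.array(p);k=np.polyfit(p[:,0],p[:,1],1);res=p[:,1]-np.polyval(k,p[:,0])
        m=abs(res)<1.5;k=np.polyfit(p[m,0],p[m,1],1);print(k,m.sum(),len(p))
E
```

```text
[-1.01450450e-02  1.46920847e+02] 42 42
[-1.39355742e-02  1.21462115e+02] 35 35
[-1.19047619e-03  6.04488095e+01] 35 35
```

View pics/w17.png

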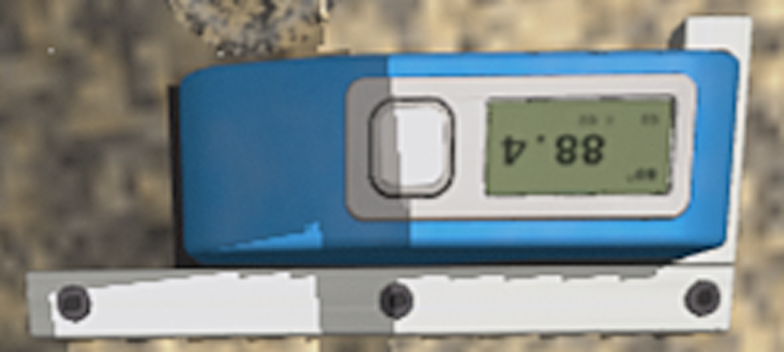

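The wrist view shows the bar edge and the meter's long side parallel to within 0.004 rad with no gap. The left end is against the short bar and the key is up. Handing in.

```bash
python3 - <<'E'
from h import *
print(close_job());st()
E
```

```text
the job is handed in; nothing more can be done
None
the job is handed in; nothing more can be done
```

The gloss meter is home in the corner stop, its key has been pressed and has come back up, and the job was handed in at about 22 s of the 54 s allowed.

**Pushing:** I pushed the leftmost meter with the open fingertips, turning it about 0.3 rad, until its long side met the long bar. I then slid it with the closed fingertips against the short bar, and pressed it once more against the long bar. The final seating forces were about 10 N (long bar) and 14 N (short bar), and the advance had stalled at both.

**Key press:** I pressed the key with the closed fingertips until it stopped moving, at about 15 N, held it briefly, and lifted straight up.

**Last checks:**
- **Position:** in the top camera the key was at (−23.7, −83.6) mm in the stop frame, against an expected (−24, −85). The 1.4 mm difference is within the camera calibration.
- **Alignment:** in the close wrist view the long side was parallel to the bar within 0.004 rad, with no visible gap.
- **Key:** I judged the full press from the force and the stall. The display read 88.4 before and after, so it gives no sign of the reading. That the key came up again I saw only in the picture.
- **Other things:** those visible in the last pictures appeared unmoved, though the arm hid some of them in the last top view.
- **Disagreements:** my bar yaw estimates from different views differed by about 0.01 rad, and the scene camera was about 2 mm off the top camera. While pushing, the force reading also showed an upward component of up to 9 N that I could not explain. I saw no tipping.

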